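Change the workpiece on a disc sander's circle-sanding jig

TASK

The bench disc sander is switched off and a finished round disc still sits on the pivot pin of its circle jig: lift it off and lay it flat in the grey tray, without dropping it. Then fit the eight-sided blank, whose hole is hidden in its underside: lower it onto the tip of the pin about a centimetre off-centre, slide it across until the hole drops over the pin, and press it down flat on the slide. Finish while still holding it there with a firm downward push, ready for sanding; leave the other things on the bench alone.

Things in the scene. Friction and masses are not known exactly. Their poses are not given: they have to be found in the camera images.
- sander: Bench disc sander, fixed, off. Origin on the bench under the centre of its upright abrasive disc, which faces own -y and tops out at 277 mm (shroud behind it 290). In front: table, x -190 to 190, y -194 to -4, top 140 mm up, carrying a brown MDF jig board (x -171 to 106, y -220 to -5, top 152 mm up). The slide's way is at x -55, along y. Clamp at x 74 to 96, y -247 to -130, 30 mm above the board.
- pivot_slide: Light wooden slide of the jig, locked in place, its flat top flush with the jig board: 70 mm wide (own x -35 to 35), 200 mm long (own y -140 to 60). Origin on its top face at the foot of the pivot pin; z up, +y toward the abrasive disc, which is 95 to 135 mm from the pin. A black pull knob 22 mm across, 16 mm tall stands at y -128.
- pivot_pin: Upright steel pin fixed in the slide, 10 mm diameter and 9 mm tall; straight for 6.5 mm, then tapered to a flat tip 6 mm across. Origin at its foot. At the start it is covered by the finished disc.
- pin_tip (a point): Centre of the top of the pivot pin, 9 mm above the slide's top face.
- sanded_disc: Finished dark wooden disc, round, 58 mm diameter, 28 mm thick, about 50 g, sitting flat on the slide with the pin in its blind hole (12 mm diameter, 12 mm deep, in the middle of the underside). Origin at the centre of its underside, z up.
- blank: Dark wooden blank, a regular octagon 60 mm across flats (65 across corners), 28 mm thick, about 55 g, loose on the bench, hole side down. Blind hole 12 mm across, 12 mm deep, in the middle of the underside, not seen from above. Origin at the centre of the underside, which is the hole's mouth; z up. The flats face own x, own y and the diagonals between.
- tray: Open grey tray, fixed, 220 mm (own x) by 200 mm (own y), 35 mm tall, walls and floor 5 mm thick. Origin at the centre of its underside on the bench.
- try_square: Bystander: woodworker's square with a wooden stock and a steel blade lying on the bench, about 170 by 110 mm, 16 mm tall. Origin on the bench at the heel of the stock.
- marking_gauge: Bystander: wooden marking gauge lying on the bench: 18 mm square beam 200 mm long (own x) through a 60 by 50 mm head block, 50 mm tall. Origin on the bench under the middle of the beam.
- sanding_block: Bystander: cork sanding block, 110 by 65 by 35 mm. Origin at the centre of its underside.
Mind the look-alikes: they are no part of the job. What is shaped like the sanded_disc but green or red is not meant. What is shaped like the blank but pink is not meant.

How it is judged (in metres and radians):
On the way, in this order (a step that is already met when the one before it is completed fails the run):
1. the finished disc lies flat in the tray, let go (x of sanded_disc in the frame of tray between -0.09 and 0.09 m and y of sanded_disc in the frame of tray between -0.08 and 0.08 m and z of sanded_disc in the frame of tray below 0.01 m and angle between sanded_disc's own z axis and vertical below 0.1 rad and contact force between the fingers and sanded_disc below 0.1 N), for 0.2 s.
2. the blank rests on the tip of the pin, its hole still more than 5 mm off the pin's axis (contact force between blank and pivot_pin above 0.3 N and horizontal distance between blank and pin_tip above 0.005 m and angle between blank's own z axis and vertical below 0.25 rad and z of blank in the frame of pin_tip above -0.005 m), for 0.1 s.
3. the blank, still riding on the pin, is slid to within 4 mm of it (contact force between blank and pivot_pin above 0.1 N and horizontal distance between blank and pin_tip below 0.004 m and z of blank in the frame of pin_tip above -0.003 m).
4. the hole has dropped over the pin (horizontal distance between blank and pin_tip below 0.0025 m and z of blank in the frame of pin_tip below -0.005 m), for 0.1 s.
At the end, for the whole second after the job is handed in: The blank sits on the pin (hole within 2.5 mm of the pin's axis), flat on the slide (underside within 1.5 mm, tilt under 0.04 rad), and the fingers still hold it down: contact force between blank and slide above 4 N through the last second. The finished disc lies flat in the tray, let go (all of step 1 and horizontal distance between blank and pin_tip below 0.0025 m and z of blank in the frame of pivot_slide below 0.0015 m and angle between blank's own z axis and vertical below 0.04 rad and contact force between blank and pivot_slide above 4 N and contact force between the fingers and blank above 1 N); the arm keeps its last pose, push and grip.
It fails at once if the finished disc is dropped from more than about 5 cm (linear speed of sanded_disc above 1 m/s and contact force between the fingers and sanded_disc below 0.1 N).
It fails at once if a bystander is pushed more than 3 cm (distance of any of try_square, marking_gauge, sanding_block from where it was at the start of the episode above 0.03 m).
It also fails if it takes over 67 s, if anything falls off the work surface, if the arm or the gripper's body presses on something with over 40 N, if the wrist force passes 120 N, or if a joint passes its speed limit or range.

ROBOT

A 6-joint arm with a two-finger parallel gripper is mounted at the origin on the work surface. World frame = base frame: x ahead of the robot, y to its left, z up, the work surface at z = 0. Lengths are in mm, angles in rad, forces in N, time in s.
With the tool pointing down it reaches from about 400 to 925 mm from the base axis. Payload 12.5 kg.
Tool frame: the origin (TCP) lies at the very end of the fingers, on their centre line; the grasp point (between the pads) lies env.grip_point_offset behind it (env.grip_point_offset is the distance from the TCP to the grasp point, in mm); y points along the fingers, z is the direction in which the jaws open and shut, and the axes are right-handed (so a half turn about y gives the same grasp; the last joint's range is limited). The gripper opens to 95 mm and grips with 3 to 60 N. Pads are 20 mm wide; open, the fingers measure 119 mm over their backs; the gripper's body (75 mm by 180 mm) begins 59 mm behind the grasp point.
Start: joints at [-1.331, 0.491, 1.559, -0, 1.092, -0.106], TCP at [211.867, -588.013, 214.661] pointing down, gripper open.
Joint ranges: [-3.1, 3.1], [-0.84, 2.19], [0.05, 2.79], [-1.13, 4.28], [0.06, 2.93], [-2.69, 2.69]. Speed limits (rad/s): [2.22, 2.22, 2.79, 3.14, 3.14, 3.14].

INTERFACE

Orientations are given as [roll, pitch, yaw] about the fixed x, y, z axes, in that order (R = Rz(yaw) Ry(pitch) Rx(roll)).
In Python, from cell import readout, read_camera, env, nets gives the robot as it stands.
- The arm moves only by the tool apply_moves, never from a script. Its argument "increments" is a list of rows, each a list of 3 entries, a list of its own where there are three numbers: the shift along the tool's x, y, z in cm, then the turn, a rotation vector about the tool's x, y, z in degrees, then the finger opening in cm, from 0 to 9.51. A call has exactly 5 rows; each row shifts and turns the pose as measured when the row begins, along the tool's axes as they then stand; what a row does not reach is not made up. A row lasts 1/8 s, in which the tool goes at most 62.5 mm and 10.7 degrees, less where a joint would pass 70% of its speed; a pose out of reach is approached as far as the arm can. A call with a gripper value outside its range is refused whole. The fingers move at their own pace and stop on an object; the grip force is fixed at half the most. Time passes only in rows, so rows that do not move let the fingers close, or fill a call up. It gives the time, the measured TCP pose, the force and the opening at its end, in the units of the state.
- readout.state(): the state, without advancing time (a new reading comes with each control period).
- read_camera(name): name is "scene" or "top" or "wrist"; returns a dict with "img" (420x560x3 uint8, red, green, blue), "vfov" (degrees; the focal length in pixels is half the picture's height over the tangent of half this angle, whatever the lens; pixels are square), "cx", "cy" (the principal point, pixels), "distortion" ([k1, k2, p1, p2, k3] as OpenCV has them; the pictures are not rectified), "rvec" (rotation vector, rad) and "tvec" (3), from world to camera coordinates, as OpenCV has them; the wrist camera has in their place "mount" (4x4, takes a point from camera to tool coordinates, whose origin is the TCP and whose axes are the tool frame's). Camera axes: x right, y down, z forward; pixel columns grow to the right and rows downward; lengths in mm; the calibration is good to about 2 mm. A picture is of the moment at which its call begins: read the wrist's pose just before it. There is no depth.
- env.job_done(): hands the job in, once; it reports no verdict.
Trained networks look in a picture, given as the dict that the camera call returned (one of the last four; its "shot" number tells which), for a name from the list of things; names that differ only in an ending like _2 or _b are one class to them, and where a whole thing is asked for, a point or a joint stands for the part that bears it (a point fixed in the world has none). Each returns a list of dicts, best first, with "confidence" (0 to 1); they miss things now and then, are a little off and sometimes report something else, mostly with a low value. They report only what shows in the picture. A call takes as long as a camera call. They do not tell look-alikes from the thing itself.
- nets.look_for(picture, thing): "point" ([x, y, z] in mm, in the coordinates of the camera as it stood for that picture, good to about 4 mm: the middle of the surface that is visible of it).
- nets.mark_of(picture, thing): "point" ([x, y, z] in mm, in the coordinates of the camera as it stood for that picture, good to about 4 mm: a listed point, or the origin of a listed thing).
The state is a dict: "t": time; "joints": joint angles; "qvel": joint speeds; "tau": joint torques, N m; "eef_pos": TCP position; "tcp_rot": TCP orientation; "ft_force": force on the tool from outside, world axes, zero at the start; "moment": the same for the moment, N m; "opening": opening from 0.0 (shut) to 1.0 (fully open).
Only numpy, scipy, OpenCV 4.12 (cv2) and the standard library are available. Lean on these libraries where they do the work, as an engineer would, in place of code of your own. Each camera call takes 0.05 s, during which the arm holds its last target. There are 200 camera calls.

## Working session

There is one attempt and no reset: what is moved stays moved. The work goes in short steps, Python scripts to look and compute and a tool call to move; the robot and the scene stay as the last step left them, time stands still between calls to the robot, and variables do not carry over. Pictures are saved under pics/ and viewed, about 8 in all and at most 12, crops included, and the job is handed in when it is done.

Besides the shell and the picture viewer there is one more tool, called after "Call:" by a JSON object that holds its "fn" and its "kwargs", one argument or row to a line. apply_moves: Moves the arm, as the interface text tells. Its arguments: {"type":"object","properties":{"increments":{"type":"array"}},"required":["increments"]}

```bash
mkdir -p pics
cat > h.py <<'E'
import numpy as np, cv2
from cell import readout, read_camera, env, nets
from scipy.spatial.transform import Rotation as R
def K(p):
    h=p["img"].shape[0]; f=h/2/np.tan(np.radians(p["vfov"])/2)
    return np.array([[f,0,p["cx"]],[0,f,p["cy"]],[0,0,1.]])
def c2w(p,s=None):
    T=np.eye(4)
    if "mount" in p:
        s=s or readout.state(); W=np.eye(4); W[:3,:3]=R.from_euler("xyz",s["tcp_rot"]).as_matrix(); W[:3,3]=s["eef_pos"]
        return W@np.array(p["mount"])
    Rm=cv2.Rodrigues(np.array(p["rvec"],float))[0]; T[:3,:3]=Rm.T; T[:3,3]=-Rm.T@np.array(p["tvec"],float).ravel(); return T
def px2w(p,uv,z,T):
    q=cv2.undistortPoints(np.array(uv,float).reshape(-1,1,2),K(p),np.array(p["distortion"],float)).reshape(-1,2)
    d=np.c_[q,np.ones(len(q))]@T[:3,:3].T; o=T[:3,3]
    return o+d*((z-o[2])/d[:,2])[:,None]
def w2px(p,P,T):
    Ti=np.linalg.inv(T)
    return cv2.projectPoints(np.array(P,float).reshape(-1,1,3),cv2.Rodrigues(Ti[:3,:3])[0],Ti[:3,3],K(p),np.array(p["distortion"],float))[0].reshape(-1,2)
def save(p,n,s=1): cv2.imwrite("pics/"+n,cv2.resize(p["img"][:,:,::-1],None,fx=s,fy=s))
E
python3 - <<'E'
from h import *
s=readout.state(); print(s, env.grip_point_offset)
ims=[]
for n in ["scene","top"]:
    p=read_camera(n); T=c2w(p); ims.append(p["img"]); save(p,n+"0.png",1.4); print(n,T[:3,3].round(),p["vfov"],p["distortion"])
    for th in ["sanded_disc","blank","tray","sander","pivot_slide","pin_tip","try_square","marking_gauge","sanding_block"]:
        for r in nets.mark_of(p,th)[:4]:
            P=T[:3,:3]@np.array(r["point"])+T[:3,3]; print(th,P.round(),round(r["confidence"],2),w2px(p,P,T)[0].round())
E
```

```text
{'t': 0.0, 'joints': array([-1.33058772e+00,  4.91513488e-01,  1.55946911e+00,  1.34047055e-05,
        1.09167896e+00, -1.05608401e-01]), 'qvel': array([ 0.00108776,  0.0016992 ,  0.00170064, -0.00027573,  0.00038363,
       -0.00103185]), 'tau': array([-2.86168543e-04, -6.12654090e+01, -2.58186883e+01,  6.92525133e-02,
        4.81729140e-02, -1.24153994e-04]), 'eef_pos': array([ 211.81341688, -587.74944033,  214.08359615]), 'tcp_rot': array([-1.57185803e+00,  1.24498807e-04, -2.79578190e+00]), 'ft_force': array([ 0.63341507,  0.36268911, -0.64158585]), 'moment': array([-0.02945867,  0.01674955,  0.00813143]), 'opening': 0.9997763058727807} 18.8
scene [1120. -286.  977.] 47.76217307980991 [-0.12612888  0.          0.          0.          0.        ]
sanded_disc [451.  92.   2.] 0.82 [285. 191.]
sanded_disc [537. 269. 153.] 0.57 [368. 149.]
sanded_disc [324. 301.   2.] 0.5 [327. 134.]
blank [ 491. -396.    1.] 0.81 [110. 282.]
blank [ 465. -295.    4.] 0.56 [147. 255.]
tray [485. -94.  -2.] 0.56 [226. 230.]
pivot_slide [536. 266. 151.] 0.58 [367. 150.]
try_square [717.   4.   1.] 0.88 [307. 287.]
marking_gauge [ 739. -330.   -3.] 0.59 [175. 362.]
sanding_block [ 739. -184.    2.] 0.73 [237. 331.]
top [ 418.    8. 1163.] 47.836895698610874 [-0.05914474  0.          0.          0.          0.        ]
sanded_disc [324. 304.  -2.] 0.96 [150. 313.]
sanded_disc [535. 269. 150.] 0.87 [152. 219.]
sanded_disc [447.  96.  -1.] 0.78 [237. 261.]
sanded_disc [ 490. -397.   -2.] 0.17 [436. 244.]
blank [ 461. -296.    1.] 0.81 [396. 256.]
blank [ 489. -399.   -0.] 0.77 [436. 244.]
tray [488. -93.   1.] 0.61 [314. 245.]
sander [593. 373.   3.] 0.84 [126. 202.]
pivot_slide [532. 273. 157.] 0.9 [149. 220.]
try_square [596. 372.   3.] 0.72 [126. 201.]
try_square [719.   5.  -1.] 0.66 [275. 153.]
marking_gauge [ 735. -328.   -2.] 0.62 [405. 148.]
sanding_block [ 734. -181.   -0.] 0.74 [348. 148.]
```

View pics/top0.png

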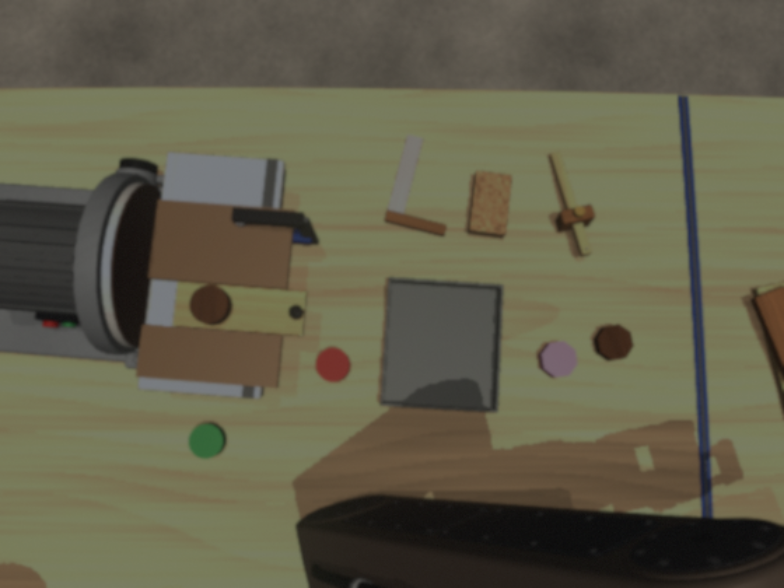

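View pics/scene0.png

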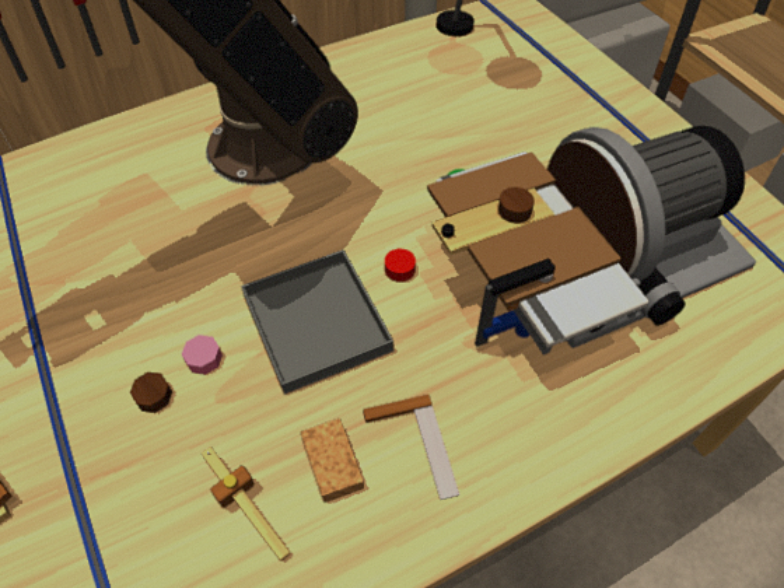

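The top picture shows the finished disc on the slide at about (210,305), the tray at (442,344) and the dark blank at (612,342). The red, green and pink look-alikes are also there. The net positions agree with these and with the expected heights.

```bash
cat >> h.py <<'E'
def down(yaw): return R.from_euler("xyz",[-np.pi/2,0,yaw])
def plan(way,grip,step=55,s=None):
    """way: list of (pos,yaw,nrows or None); prints rows"""
    s=s or readout.state(); P=np.array(s["eef_pos"]); Q=R.from_euler("xyz",s["tcp_rot"]); rows=[]
    for pos,yaw,n in way:
        pos=np.array(pos,float); e=(Q.inv()*down(yaw)).as_rotvec(); d=pos-P
        n=n or int(max(np.ceil(np.linalg.norm(d)/step),np.ceil(np.degrees(np.linalg.norm(e))/10),1))
        for i in range(n):
            rows.append([Q.inv().apply(d/n).round(3)/10,np.degrees(e/n)]); P=P+d/n; Q=Q*R.from_rotvec(e/n)
    while len(rows)%5: rows.append([np.zeros(3),np.zeros(3)])
    for i,(a,b) in enumerate(rows):
        print(f"[{[float(x) for x in np.round(a,2)]},{[float(x) for x in np.round(b,1)]},{grip}],",end="\n" if i%5==4 else "")
def st():
    s=readout.state(); print("t",round(s["t"],2),"pos",s["eef_pos"].round(1),"rot",s["tcp_rot"].round(3),"F",s["ft_force"].round(1),"op",round(s["opening"]*95.1,1)); return s
E
python3 - <<'E'
from h import *
p=read_camera("top"); T=c2w(p)
c=lambda u:np.array(u)/1.4
D=px2w(p,c([210.5,304.5]),180,T)[0]; Kn=px2w(p,c([296,312]),168,T)[0]; B=px2w(p,c([613,342]),28,T)[0]
tr=px2w(p,np.array([[388,280],[502,286],[496,411],[381,404]])/1.4,35,T)
print("disc",D,"knob",Kn,"len",np.linalg.norm(D-Kn),"yaw of slide",np.degrees(np.arctan2(*(D-Kn)[:2]*[-1,1])),"blank",B,"tray",tr.mean(0),tr.round())
st(); print(w2px(p,[[535,269,180]],T)*1.4)
plan([([430,-250,300],-np.pi/2+.06,None),([510,190,310],-np.pi/2+.06,None)],9.5,60)
E
```

```text
disc [533.66548053 264.26980953 180.        ] knob [524.07217188 138.33903312 168.        ] len 126.86446318558205 yaw of slide -4.356333942224435 blank [ 487.48966424 -392.56497154   28.        ] tray [482.92111674 -93.2811603   35.        ] [[ 594.   -1.   35.]
 [ 584. -198.   35.]
 [ 371. -184.   35.]
 [ 383.   10.   35.]]
t 1.05 pos [ 211.9 -588.   214.7] rot [-1.571  0.    -2.796] F [-0.4  0.6  0.5] op 95.2
[[207.36258161 303.60058865]]
[[-4.0, -1.07, -3.05],[-0.0, -9.2, 0.0],9.5],[[-4.43, -1.07, -2.37],[-0.0, -9.2, 0.0],9.5],[[-4.76, -1.07, -1.63],[-0.0, -9.2, 0.0],9.5],[[-4.96, -1.07, -0.85],[-0.0, -9.2, 0.0],9.5],[[-5.03, -1.07, -0.05],[-0.0, -9.2, 0.0],9.5],
[[-4.97, -1.07, 0.76],[-0.0, -9.2, 0.0],9.5],[[-4.79, -1.07, 1.54],[-0.0, -9.2, 0.0],9.5],[[-4.48, -1.07, 2.29],[-0.0, -9.2, 0.0],9.5],[[-5.43, -0.12, 1.33],[0.0, 0.0, 0.0],9.5],[[-5.43, -0.12, 1.33],[0.0, 0.0, 0.0],9.5],
[[-5.43, -0.12, 1.33],[0.0, 0.0, 0.0],9.5],[[-5.43, -0.12, 1.33],[0.0, 0.0, 0.0],9.5],[[-5.43, -0.12, 1.33],[0.0, 0.0, 0.0],9.5],[[-5.43, -0.12, 1.33],[0.0, 0.0, 0.0],9.5],[[-5.43, -0.12, 1.33],[0.0, 0.0, 0.0],9.5],
[[-5.43, -0.12, 1.33],[0.0, 0.0, 0.0],9.5],[[0.0, 0.0, 0.0],[0.0, 0.0, 0.0],9.5],[[0.0, 0.0, 0.0],[0.0, 0.0, 0.0],9.5],[[0.0, 0.0, 0.0],[0.0, 0.0, 0.0],9.5],[[0.0, 0.0, 0.0],[0.0, 0.0, 0.0],9.5],
```

Call:
{"fn": "apply_moves", "kwargs": {
  "increments": [
    [[-4.0, -1.07, -3.05], [0, -9.2, 0], 9.5],
    [[-4.43, -1.07, -2.37], [0, -9.2, 0], 9.5],
    [[-4.76, -1.07, -1.63], [0, -9.2, 0], 9.5],
    [[-4.96, -1.07, -0.85], [0, -9.2, 0], 9.5],
    [[-5.03, -1.07, -0.05], [0, -9.2, 0], 9.5]
  ]
}}

```text
t: 1.68
eef_pos: [348.4, -371.9, 268.4]
tcp_rot: [-1.571, 0.001, -1.974]
ft_force: [0.5, 0.2, -0.7]
opening: 0.999
```

Call:
{"fn": "apply_moves", "kwargs": {
  "increments": [
    [[-4.97, -1.07, 0.76], [0, -9.2, 0], 9.5],
    [[-4.79, -1.07, 1.54], [0, -9.2, 0], 9.5],
    [[-4.48, -1.07, 2.29], [0, -9.2, 0], 9.5],
    [[-5.4, -1, 1.33], [0, 0, 0], 9.5],
    [[-5.4, -0.5, 1.33], [0, 0, 0], 9.5]
  ]
}}

```text
t: 2.3
eef_pos: [446.4, -125.6, 318.1]
tcp_rot: [-1.568, -0.001, -1.474]
ft_force: [0.9, 0.0, -0.3]
opening: 0.999
```

Call:
{"fn": "apply_moves", "kwargs": {
  "increments": [
    [[-5.4, 0, 1.33], [0, 0, 0], 9.5],
    [[-5.4, 0, 1.33], [0, 0, 0], 9.5],
    [[-5.4, 0, 1.33], [0, 0, 0], 9.5],
    [[-5.4, 0, 1.33], [0, 0, 0], 9.5],
    [[-5.4, 0, 1.33], [0, 0, 0], 9.5]
  ]
}}

```text
t: 2.92
eef_pos: [486.4, 158.9, 319.8]
tcp_rot: [-1.564, -0.002, -1.474]
ft_force: [0.9, -0.5, 0.6]
opening: 1.0
```

Run:
```python
from h import *
s=st(); plan([([516,240,290],-np.pi/2-.075,None)],9.5,60)
```

```text
t 2.92 pos [486.4 158.9 319.8] rot [-1.564 -0.002 -1.474] F [ 0.9 -0.5  0.6] op 95.1
[[-3.89, 1.5, 1.85],[-0.2, 4.9, 0.0],9.5],[[-4.04, 1.49, 1.52],[-0.2, 4.9, 0.0],9.5],[[0.0, 0.0, 0.0],[0.0, 0.0, 0.0],9.5],[[0.0, 0.0, 0.0],[0.0, 0.0, 0.0],9.5],[[0.0, 0.0, 0.0],[0.0, 0.0, 0.0],9.5],
```

Call:
{"fn": "apply_moves", "kwargs": {
  "increments": [
    [[-3.9, 1.5, 1.85], [-0.2, 4.9, 0], 9.5],
    [[-4.0, 1.5, 1.5], [-0.2, 4.9, 0], 9.5],
    [[0, 0, 0], [0, 0, 0], 9.5],
    [[0, 0, 0], [0, 0, 0], 9.5],
    [[0, 0, 0], [0, 0, 0], 9.5]
  ]
}}

```text
t: 3.55
eef_pos: [515.8, 245.1, 289.6]
tcp_rot: [-1.57, -0.001, -1.645]
ft_force: [-0.2, -0.7, -1.2]
opening: 0.998
```

Run:
```python
from h import *
s=st(); p=read_camera("wrist"); T=c2w(p,s); save(p,"w1.png",1.4); print(np.array(p["mount"]).round(3),p["vfov"])
for th in ["sanded_disc","pivot_slide"]:
    for r in nets.mark_of(p,th)[:3]: print(th,(T[:3,:3]@np.array(r["point"])+T[:3,3]).round(1),r["confidence"])
print(w2px(p,[[534,266,180],[534,266,152]],T)*1.4)
```

```text
t 3.55 pos [515.8 245.1 289.6] rot [-1.570e+00 -1.000e-03 -1.645e+00] F [-0.2 -0.7 -1.2] op 94.9
[[  -0.       0.961    0.275  -78.081]
 [   0.      -0.275    0.961 -169.322]
 [   1.       0.      -0.       0.381]
 [   0.       0.       0.       1.   ]] 71.80159624290643
sanded_disc [454.1  91.6  -4.9] 0.85
sanded_disc [323.7 308.9   0.6] 0.78
sanded_disc [537.5 272.1 152.5] 0.59
[[414.07472241 261.28349888]
 [412.04166995 254.04252817]]
```

View pics/w1.png

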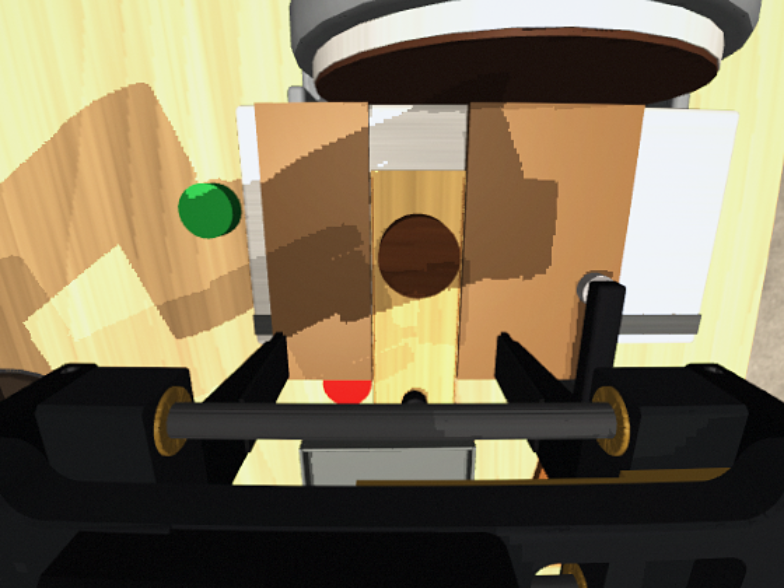

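The finished disc is at about (419,256) with the slide under it and the knob at (414,397). I'll fit its outline for an exact centre, then approach.

```bash
cat >> h.py <<'E'
def hullmask(p,T,pts):
    m=np.zeros(p["img"].shape[:2],np.uint8); q=w2px(p,pts,T)
    cv2.fillConvexPoly(m,cv2.convexHull((q*16).astype(np.int32)),1,shift=4); return m
def prism(c,z,h,r,n,a): 
    t=a+np.arange(n)*2*np.pi/n; b=np.c_[c[0]+r*np.cos(t),c[1]+r*np.sin(t)]
    return np.r_[np.c_[b,np.full(n,z)],np.c_[b,np.full(n,z+h)]]
def fit(p,T,seed,z,h,r,n,thr=75,angs=(0,)):
    """seed xy; dark-brown mask component; returns best xy, angle, IoU"""
    from scipy.optimize import minimize
    g=p["img"].astype(int); uv=w2px(p,[[*seed,z+h]],T)[0].round().astype(int)
    m=((g.max(2)<thr)).astype(np.uint8); m=cv2.morphologyEx(m,cv2.MORPH_OPEN,np.ones((3,3)))
    lab=cv2.connectedComponents(m)[1]; m=(lab==lab[uv[1],uv[0]]).astype(np.uint8)
    def cost(x,a):
        k=hullmask(p,T,prism(x,z,h,r,n,a)); return -(k&m).sum()/(k|m).sum()
    best=min(((lambda o:(o.fun,a,o.x))(minimize(cost,seed,args=(a,),method="Nelder-Mead",options=dict(initial_simplex=np.array(seed)+[[0,0],[6,0],[0,6]]))) for a in angs),key=lambda b:b[0])
    return best[2],best[1],-best[0],g[uv[1],uv[0]],int(m.sum())
E
python3 - <<'E'
from h import *
s=st(); p=read_camera("wrist"); T=c2w(p,s)
for thr in (75,95): f=fit(p,T,[536,268],152,28,29,48,thr); print(f)
p2=read_camera("top"); T2=c2w(p2)
print("top",fit(p2,T2,[536,266],152,28,29,48,60))
print("blank",fit(p2,T2,[488,-395],0,28,32.5,8,60,np.radians(np.arange(0,45,3))))
c=f[0]; plan([([c[0],c[1],230],-np.pi/2-.075,2),([c[0],c[1],172],-np.pi/2-.075,2)],9.5)
E
```

```text
t 3.7 pos [515.9 245.2 289.7] rot [-1.569e+00 -1.000e-03 -1.645e+00] F [-0.3 -0.3  0. ] op 94.9
(array([538.15625, 267.8125 ]), 0, np.float64(-129180689321345.89), array([73, 41, 22]), 141092)
(array([543.875, 336.625]), 0, np.float64(-0.0), array([73, 41, 22]), 2748)
top (array([584.75, 215.  ]), 0, np.float64(-0.0), array([43, 31, 23]), 30524)
blank (array([ 488., -395.]), np.float64(0.0), np.float64(-91172472785326.56), array([61, 40, 28]), 202284)
[[-4.66, 2.98, 1.05],[-0.0, 0.0, 0.0],9.5],[[-4.66, 2.98, 1.05],[-0.0, 0.0, 0.0],9.5],[[-0.0, 2.9, -0.0],[-0.0, -0.0, 0.0],9.5],[[-0.0, 2.9, -0.0],[-0.0, -0.0, 0.0],9.5],[[0.0, 0.0, 0.0],[0.0, 0.0, 0.0],9.5],h.py:48: RuntimeWarning: overflow encountered in scalar negative
  k=hullmask(p,T,prism(x,z,h,r,n,a)); return -(k&m).sum()/(k|m).sum()
```

```bash
sed -i 's/return -(k&m).sum()\/(k|m).sum()/return -float((k\&m).sum())\/float((k|m).sum())/; s/m=((g.max(2)<thr)).astype(np.uint8)/m=(g.max(2)<thr).astype(np.uint8)*hullmask(p,T,prism(seed,z,h,1.5*r,24,0))/' h.py
python3 - <<'E'
from h import *
s=st(); p=read_camera("wrist"); T=c2w(p,s)
for thr in (75,95): f=fit(p,T,[536,268],152,28,29,48,thr); print(f)
p2=read_camera("top"); T2=c2w(p2)
for thr in (50,60,70):
  print("top",fit(p2,T2,[536,266],152,28,29,48,thr))
  print("blank",fit(p2,T2,[488,-395],0,28,32.5,8,thr+10,np.radians(np.arange(0,45,3))))
E
```

```text
t 3.8 pos [516.  245.4 289.6] rot [-1.570e+00 -1.000e-03 -1.645e+00] F [-0.7 -0.1 -0.8] op 95.1
(array([532.77330399, 238.96327209]), 0, np.float64(0.01028368794326241), array([74, 41, 22]), 29)
(array([537.98893738, 268.17440796]), 0, np.float64(0.9430336307481125), array([74, 41, 22]), 2748)
top (array([534.70681763, 277.28424072]), 0, np.float64(0.7209302325581395), array([43, 31, 22]), 1032)
blank (array([ 488.4453125, -443.09375  ]), np.float64(0.3141592653589793), np.float64(0.002725815299435701), array([61, 41, 29]), 235159)
top (array([532.66445923, 277.19561768]), 0, np.float64(0.6863468634686347), array([43, 31, 22]), 1084)
blank (array([ 488.1875 , -391.15625]), np.float64(0.3665191429188092), np.float64(0.7924217462932455), array([61, 41, 29]), 481)
top (array([532.66845322, 277.22100067]), 0, np.float64(0.6566637246248896), array([43, 31, 22]), 1133)
blank (array([ 488.82292175, -396.23117828]), np.float64(0.3665191429188092), np.float64(0.8587848932676518), array([61, 41, 29]), 523)
```

Run:
```python
from h import *
y=-np.pi/2-.075
plan([([538,268.5,235],y,2),([538,268.5,175],y,2),([538,268.5,158],y,1)],9.5)
```

```text
[[-1.23, 2.72, 1.01],[-0.0, 0.0, 0.0],9.5],[[-1.23, 2.72, 1.01],[-0.0, 0.0, 0.0],9.5],[[0.0, 3.0, -0.0],[-0.0, 0.0, -0.0],9.5],[[0.0, 3.0, -0.0],[-0.0, 0.0, -0.0],9.5],[[0.0, 1.7, -0.0],[-0.0, 0.0, -0.0],9.5],
```

Call:
{"fn": "apply_moves", "kwargs": {
  "increments": [
    [[-1.23, 2.72, 1.0], [0, 0, 0], 9.5],
    [[-1.23, 2.72, 1.0], [0, 0, 0], 9.5],
    [[0, 2.0, 0], [0, 0, 0], 9.5],
    [[0, 0, 0], [0, 0, 0], 9.5],
    [[0, 0, 0], [0, 0, 0], 9.5]
  ]
}}

```text
t: 4.53
eef_pos: [539.2, 268.9, 214.8]
tcp_rot: [-1.567, 0.0, -1.646]
ft_force: [-0.2, 0.5, -0.2]
opening: 1.0
```

Run:
```python
from h import *
y=-np.pi/2-.075
s=st();p=read_camera("wrist"); T=c2w(p,s); print(fit(p,T,[538,268],152,28,29,48,95))
plan([([538,268.5,175],y,2),([538,268.5,157],y,1)],9.5)
```

```text
t 4.53 pos [539.2 268.9 214.8] rot [-1.567  0.    -1.646] F [-0.2  0.5 -0.2] op 95.1
(array([537.107481  , 268.68169308]), 0, np.float64(0.9531218427965246), array([59, 34, 17]), 4717)
[[0.02, 1.99, -0.06],[-0.1, 0.0, -0.0],9.5],[[0.02, 1.99, -0.06],[-0.1, 0.0, -0.0],9.5],[[-0.0, 1.8, -0.0],[-0.0, 0.0, 0.0],9.5],[[0.0, 0.0, 0.0],[0.0, 0.0, 0.0],9.5],[[0.0, 0.0, 0.0],[0.0, 0.0, 0.0],9.5],
```

Call:
{"fn": "apply_moves", "kwargs": {
  "increments": [
    [[0, 2.0, -0.1], [-0.1, 0, 0], 9.5],
    [[0, 2.0, -0.05], [-0.1, 0, 0], 9.5],
    [[0, 1.4, 0], [0, 0, 0], 9.5],
    [[0, 0.2, 0], [0, 0, 0], 9.5],
    [[0, 0, 0], [0, 0, 0], 6.5]
  ]
}}

```text
t: 5.2
eef_pos: [539.5, 269.3, 162.1]
tcp_rot: [-1.564, 0.003, -1.646]
ft_force: [0.0, 0.1, 0.6]
opening: 0.941
```

Call:
{"fn": "apply_moves", "kwargs": {
  "increments": [
    [[0, 0, 0], [0, 0, 0], 5],
    [[0, 0, 0], [0, 0, 0], 5],
    [[0, 0, 0], [0, 0, 0], 5],
    [[0, 0, 0], [0, 0, 0], 5],
    [[0, 0, 0], [0, 0, 0], 5]
  ]
}}

```text
t: 5.82
eef_pos: [538.2, 269.6, 163.4]
tcp_rot: [-1.566, 0.004, -1.646]
ft_force: [0.2, -0.3, -0.2]
opening: 0.604
```

Call:
{"fn": "apply_moves", "kwargs": {
  "increments": [
    [[0, -0.8, 0], [0, 0, 0], 5],
    [[0, -1.2, 0], [0, 0, 0], 5],
    [[0, -2.0, 0], [0, 0, 0], 5],
    [[0, -3.0, 0], [0, 0, 0], 5],
    [[0, 0, 0], [0, 0, 0], 5]
  ]
}}

```text
t: 6.45
eef_pos: [539.0, 269.4, 238.9]
tcp_rot: [-1.562, 0.005, -1.646]
ft_force: [0.0, 0.3, -1.3]
opening: 0.607
```

Run:
```python
from h import *
y=-np.pi/2-.075
s=st();p=read_camera("wrist"); T=c2w(p,s); save(p,"w2.png",1)
for th in ["sanded_disc","pin_tip","pivot_slide","pivot_pin"]:
    for r in nets.mark_of(p,th)[:3]: print(th,(T[:3,:3]@np.array(r["point"])+T[:3,3]).round(1),r["confidence"])
plan([([485,-93,225],y,None),([485,-93,60],y,3)],5,50)
```

```text
t 6.45 pos [539.  269.4 238.9] rot [-1.562  0.005 -1.646] F [ 0.   0.3 -1.3] op 57.7
sanded_disc [536.6 267.2 227.9] 0.9
sanded_disc [322.4 305.1  -1.4] 0.77
pivot_slide [534.1 267.9 150. ] 0.88
[[4.56, 0.12, -0.32],[-0.0, -0.0, -0.0],5],[[4.56, 0.12, -0.32],[-0.0, -0.0, -0.0],5],[[4.56, 0.12, -0.32],[-0.0, -0.0, -0.0],5],[[4.56, 0.12, -0.32],[-0.0, -0.0, -0.0],5],[[4.56, 0.12, -0.32],[-0.0, -0.0, -0.0],5],
[[4.56, 0.12, -0.32],[-0.0, -0.0, -0.0],5],[[4.56, 0.12, -0.32],[-0.0, -0.0, -0.0],5],[[4.56, 0.12, -0.32],[-0.0, -0.0, -0.0],5],[[-0.0, 5.5, 0.0],[-0.0, -0.0, 0.0],5],[[-0.0, 5.5, 0.0],[-0.0, -0.0, 0.0],5],
[[-0.0, 5.5, 0.0],[-0.0, -0.0, 0.0],5],[[0.0, 0.0, 0.0],[0.0, 0.0, 0.0],5],[[0.0, 0.0, 0.0],[0.0, 0.0, 0.0],5],[[0.0, 0.0, 0.0],[0.0, 0.0, 0.0],5],[[0.0, 0.0, 0.0],[0.0, 0.0, 0.0],5],
```

View pics/w2.png

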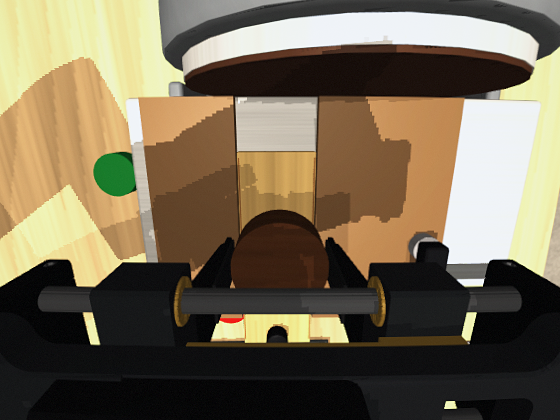

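Call:
{"fn": "apply_moves", "kwargs": {
  "increments": [
    [[4.5, 0, -0.3], [0.4, 0, -0.3], 5],
    [[3.5, 0, -0.2], [0, 0, 0], 5],
    [[0, 0, 0], [0, 0, 0], 5],
    [[0, 0, 0], [0, 0, 0], 5],
    [[0, 0, 0], [0, 0, 0], 5]
  ]
}}

```text
t: 7.32
eef_pos: [526.1, 188.8, 232.0]
tcp_rot: [-1.565, -0.004, -1.645]
ft_force: [-0.9, 0.2, -0.8]
opening: 0.602
```

Run:
```python
from h import *
y=-np.pi/2-.075
s=st();p=read_camera("wrist"); T=c2w(p,s)
for th in ["sanded_disc","pin_tip","pivot_slide","pivot_pin"]:
    for r in nets.mark_of(p,th)[:3]: print(th,(T[:3,:3]@np.array(r["point"])+T[:3,3]).round(1),r["confidence"])
u=w2px(p,[[538,268.5,161]],T)[0].astype(int); print(u)
x0,y0=u[0]-45,max(u[1]-35,0); cr=p["img"][y0:y0+70,x0:x0+90]; cv2.imwrite("pics/w3.png",cv2.resize(cr[:,:,::-1],None,fx=8,fy=8,interpolation=cv2.INTER_NEAREST)); print(x0,y0)
np.savez("w3.npz",T=T,**{k:p[k] for k in("img","vfov","cx","cy","distortion")})
```

```text
t 7.33 pos [526.1 188.8 232. ] rot [-1.565 -0.004 -1.645] F [-0.9  0.2 -0.8] op 57.3
sanded_disc [319.  309.1  -1.6] 0.83
sanded_disc [524.8 186.3 221.9] 0.67
pin_tip [540.6 267.8 164.1] 0.57
pivot_slide [531.9 265.9 151.9] 0.68
pivot_pin [537.  269.2 146.5] 0.54
[285 124]
240 89
```

View pics/w3.png

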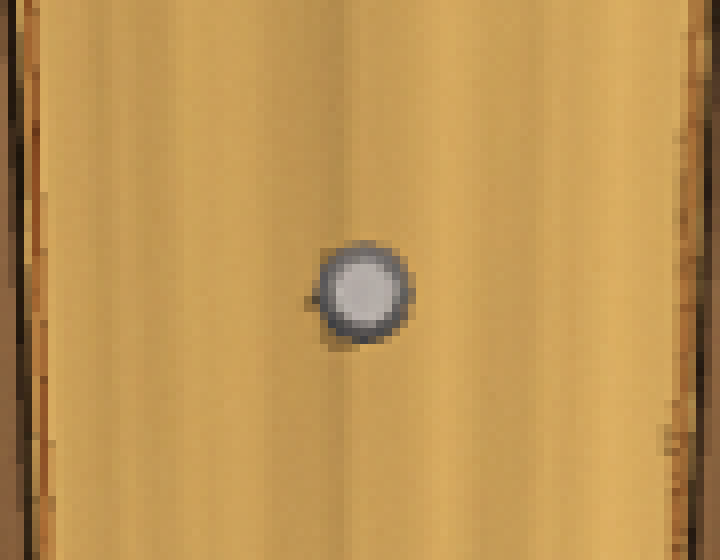

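The crop shows the bare pin tip at full-image pixel (285.0, 125.0), almost exactly where I predicted it. Next I'll go to the tray.

Run:
```python
from h import *
z=np.load("w3.npz"); p={k:z[k] for k in z.files}; print(px2w(p,[285.0,125.0],161,z["T"]))
y=-np.pi/2-.075
plan([([487,-93,200],y,None),([487,-93,60],y,4)],5,50)
```

```text
[[537.24044721 267.9077014  161.        ]]
[[4.73, 0.56, -0.3],[-0.1, 0.0, 0.0],5],[[4.73, 0.55, -0.3],[-0.1, 0.0, 0.0],5],[[4.73, 0.55, -0.3],[-0.1, 0.0, 0.0],5],[[4.73, 0.55, -0.3],[-0.1, 0.0, 0.0],5],[[4.73, 0.54, -0.3],[-0.1, 0.0, 0.0],5],
[[4.73, 0.54, -0.3],[-0.1, 0.0, 0.0],5],[[-0.0, 3.5, 0.0],[-0.0, 0.0, 0.0],5],[[-0.0, 3.5, 0.0],[-0.0, 0.0, 0.0],5],[[-0.0, 3.5, 0.0],[-0.0, 0.0, 0.0],5],[[-0.0, 3.5, 0.0],[-0.0, 0.0, 0.0],5],
```

Call:
{"fn": "apply_moves", "kwargs": {
  "increments": [
    [[4.7, 0.5, -0.3], [-0.3, 0, 0.2], 5],
    [[4.7, 0.5, -0.3], [0, 0, 0], 5],
    [[4.7, 0.5, -0.3], [0, 0, 0], 5],
    [[4.7, 0.5, -0.3], [0, 0, 0], 5],
    [[4.7, 0.5, -0.3], [0, 0, 0], 5]
  ]
}}

```text
t: 8.2
eef_pos: [494.1, -47.7, 207.2]
tcp_rot: [-1.567, -0.0, -1.638]
ft_force: [0.5, 0.0, 0.5]
opening: 0.603
```

Call:
{"fn": "apply_moves", "kwargs": {
  "increments": [
    [[4.0, 0.5, -0.3], [0, 0, 0], 5],
    [[0, 3.5, 0], [0, 0, 0], 5],
    [[0, 3.5, 0], [0, 0, 0], 5],
    [[0, 3.5, 0], [0, 0, 0], 5],
    [[0, 0, 0], [0, 0, 0], 5]
  ]
}}

```text
t: 8.82
eef_pos: [489.5, -92.1, 95.3]
tcp_rot: [-1.564, -0.001, -1.642]
ft_force: [0.1, -0.8, -1.1]
opening: 0.605
```

Run:
```python
from h import *
st();y=-np.pi/2-.075
plan([([487,-93,40],y,None),([487,-93,20],y,3)],5,20)
```

```text
t 8.82 pos [489.5 -92.1  95.3] rot [-1.564e+00 -1.000e-03 -1.642e+00] F [ 0.1 -0.8 -1.1] op 57.5
[[0.03, 1.84, -0.09],[-0.1, 0.1, 0.0],5],[[0.03, 1.84, -0.09],[-0.1, 0.1, 0.0],5],[[0.03, 1.84, -0.08],[-0.1, 0.1, 0.0],5],[[-0.0, 0.67, -0.0],[0.0, 0.0, -0.0],5],[[-0.0, 0.67, -0.0],[0.0, 0.0, -0.0],5],
[[-0.0, 0.67, -0.0],[0.0, 0.0, -0.0],5],[[0.0, 0.0, 0.0],[0.0, 0.0, 0.0],5],[[0.0, 0.0, 0.0],[0.0, 0.0, 0.0],5],[[0.0, 0.0, 0.0],[0.0, 0.0, 0.0],5],[[0.0, 0.0, 0.0],[0.0, 0.0, 0.0],5],
```

Call:
{"fn": "apply_moves", "kwargs": {
  "increments": [
    [[0, 2.0, 0], [-0.3, 0, 0], 5],
    [[0, 2.0, 0], [0, 0, 0], 5],
    [[0, 2.0, 0], [0, 0, 0], 5],
    [[0, 1.0, 0], [0, 0, 0], 5],
    [[0, 0.2, 0], [0, 0, 0], 5]
  ]
}}

```text
t: 9.45
eef_pos: [494.0, -92.8, 27.9]
tcp_rot: [-1.561, -0.004, -1.641]
ft_force: [-0.4, -0.1, -0.8]
opening: 0.603
```

Call:
{"fn": "apply_moves", "kwargs": {
  "increments": [
    [[0, 0.3, 0], [0, 0, 0], 5],
    [[0, 0.2, 0], [0, 0, 0], 5],
    [[0, 0.2, 0], [0, 0, 0], 5],
    [[0, 0.2, 0], [0, 0, 0], 5],
    [[0, 0, 0], [0, 0, 0], 5]
  ]
}}

```text
t: 10.07
eef_pos: [495.1, -93.1, 20.2]
tcp_rot: [-1.558, -0.004, -1.641]
ft_force: [-0.5, -0.5, -0.6]
opening: 0.602
```

Call:
{"fn": "apply_moves", "kwargs": {
  "increments": [
    [[0, 0.2, 0], [-0.7, 0.2, 0], 5],
    [[0, 0.2, 0], [0, 0, 0], 5],
    [[0, 0.15, 0], [0, 0, 0], 5],
    [[0, 0.15, 0], [0, 0, 0], 5],
    [[0, 0, 0], [0, 0, 0], 5]
  ]
}}

```text
t: 10.7
eef_pos: [495.3, -93.3, 16.1]
tcp_rot: [-1.569, -0.005, -1.644]
ft_force: [-0.3, 0.3, 0.0]
opening: 0.599
```

Call:
{"fn": "apply_moves", "kwargs": {
  "increments": [
    [[0, 0.1, 0], [0, 0, 0.3], 5],
    [[0, 0.1, 0], [0, 0, 0], 5],
    [[0, 0, 0], [0, 0, 0], 5],
    [[0, 0, 0], [0, 0, 0], 8],
    [[0, 0, 0], [0, 0, 0], 9.5]
  ]
}}

```text
t: 11.32
eef_pos: [495.4, -93.4, 15.5]
tcp_rot: [-1.568, 0.0, -1.644]
ft_force: [-0.2, 0.8, -1.0]
opening: 0.76
```

Call:
{"fn": "apply_moves", "kwargs": {
  "increments": [
    [[0, 0, 0], [0, 0, 0], 9.5],
    [[0, 0, 0], [0, 0, 0], 9.5],
    [[0, -1.0, 0], [0, 0, 0], 9.5],
    [[0, -4.0, 0], [0, 0, 0], 9.5],
    [[0, -5, 0], [0, 0, 0], 9.5]
  ]
}}

```text
t: 11.95
eef_pos: [493.8, -93.1, 115.9]
tcp_rot: [-1.575, 0.002, -1.644]
ft_force: [0.0, 0.5, -0.1]
opening: 0.997
```

Run:
```python
from h import *
s=st();p=read_camera("top"); T=c2w(p)
for r in nets.mark_of(p,"sanded_disc")[:4]: print((T[:3,:3]@np.array(r["point"])+T[:3,3]).round(1),r["confidence"])
save(p,"t4.png",1)
y=-np.pi/2-.075
plan([([487,-250,180],y,None),([488,-362,130],y,None)],9.5,55)
```

```text
t 11.95 pos [493.8 -93.1 115.9] rot [-1.575  0.002 -1.644] F [ 0.   0.5 -0.1] op 94.8
[444.8  93.5  -2.1] 0.89
[[3.91, -1.51, 0.07],[-0.1, 0.0, -0.0],9.5],[[3.91, -1.51, 0.07],[-0.1, 0.0, -0.0],9.5],[[3.91, -1.51, 0.07],[-0.1, 0.0, -0.0],9.5],[[3.91, -1.51, 0.07],[-0.1, 0.0, -0.0],9.5],[[3.72, 1.67, 0.31],[0.0, 0.0, 0.0],9.5],
[[3.72, 1.67, 0.31],[0.0, 0.0, 0.0],9.5],[[3.72, 1.67, 0.31],[0.0, 0.0, 0.0],9.5],[[0.0, 0.0, 0.0],[0.0, 0.0, 0.0],9.5],[[0.0, 0.0, 0.0],[0.0, 0.0, 0.0],9.5],[[0.0, 0.0, 0.0],[0.0, 0.0, 0.0],9.5],
```

View pics/t4.png

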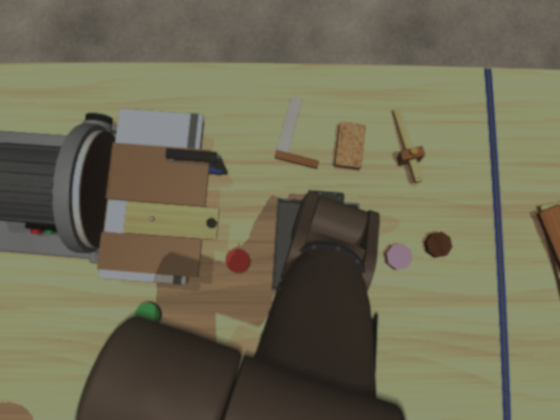

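The top view shows the bare pin on the slide and the blank at (438,244). The arm hides the tray, so I'll check the disc from the wrist once I'm past it.

Call:
{"fn": "apply_moves", "kwargs": {
  "increments": [
    [[4.7, -1.5, 0], [0.2, 0, 0], 9.5],
    [[4.7, -1.5, 0], [0, 0, 0], 9.5],
    [[4.7, -1.5, 0], [0, 0, 0], 9.5],
    [[0, 0, 0], [0, 0, 0], 9.5],
    [[0, 0, 0], [0, 0, 0], 9.5]
  ]
}}

```text
t: 12.68
eef_pos: [484.6, -237.2, 166.8]
tcp_rot: [-1.561, -0.001, -1.642]
ft_force: [-0.0, 0.8, -0.0]
opening: 0.999
```

Run:
```python
from h import *
s=st();p=read_camera("wrist"); T=c2w(p,s)
for r in nets.mark_of(p,"sanded_disc")[:4]: print((T[:3,:3]@np.array(r["point"])+T[:3,3]).round(1),r["confidence"])
print(fit(p,T,[495,-93],5,28,29,48,95)[:3]); save(p,"w5.png")
y=-np.pi/2-.05
plan([([488,-420,140],y,None)],9.5,50)
```

```text
t 12.68 pos [ 484.6 -237.2  166.8] rot [-1.561e+00 -1.000e-03 -1.642e+00] F [-0.   0.8 -0. ] op 95.0
[494.8 -94.2   4.4] 0.66
(array([488.02113783, -80.84779313]), 0, np.float64(0.5048998721772475))
[[4.56, 0.68, 0.39],[-0.1, -0.3, 0.0],9.5],[[4.56, 0.68, 0.37],[-0.1, -0.3, 0.0],9.5],[[4.57, 0.67, 0.35],[-0.1, -0.3, 0.0],9.5],[[4.57, 0.67, 0.33],[-0.1, -0.3, 0.0],9.5],[[0.0, 0.0, 0.0],[0.0, 0.0, 0.0],9.5],
```

Call:
{"fn": "apply_moves", "kwargs": {
  "increments": [
    [[4.56, 0.5, 0.38], [-0.5, -0.3, 0], 9.5],
    [[4.56, 0.5, 0.37], [0, -0.3, 0], 9.5],
    [[4.57, 0.5, 0.35], [0, -0.3, 0], 9.5],
    [[3.8, 0.5, 0.3], [0, -0.3, 0], 9.5],
    [[0, 0, 0], [0, 0, 0], 9.5]
  ]
}}

```text
t: 13.4
eef_pos: [490.4, -410.8, 144.3]
tcp_rot: [-1.573, 0.002, -1.61]
ft_force: [1.0, -0.1, -0.1]
opening: 1.002
```

Run:
```python
from h import *
s=st();p=read_camera("wrist"); T=c2w(p,s); save(p,"w6.png")
for r in nets.mark_of(p,"blank")[:4]: print((T[:3,:3]@np.array(r["point"])+T[:3,3]).round(1),r["confidence"])
for thr in (85,100,115):
  f=fit(p,T,[489,-396],0,28,32.47,8,thr,np.radians(np.arange(0,45,2.5))); print(f[0],np.degrees(f[1]),f[2:])
f=fit(p,T,f[0],0,28,32.47,8,100,np.radians(np.arange(14,30,1))); print(f[0],np.degrees(f[1]),f[2:])
```

```text
t 13.4 pos [ 490.4 -410.8  144.3] rot [-1.573  0.002 -1.61 ] F [ 1.  -0.1 -0.1] op 95.3
[ 491.6 -395.8    0.8] 0.67
[ 461.2 -292.2   -4.2] 0.55
[ 490.85856199 -394.93700051] 32.5 (np.float64(0.8449562114823224), array([37, 18,  9]), 2605)
[ 491.57195274 -396.01992271] 32.5 (np.float64(0.9561830574488802), array([37, 18,  9]), 2947)
[ 490.7968111  -395.94759178] 32.5 (np.float64(0.9633711507293355), array([37, 18,  9]), 2975)
[ 491.03905821 -395.81763911] 29.000000000000004 (np.float64(0.9505973522763965), array([36, 16, 10]), 2947)
```

View pics/w6.png

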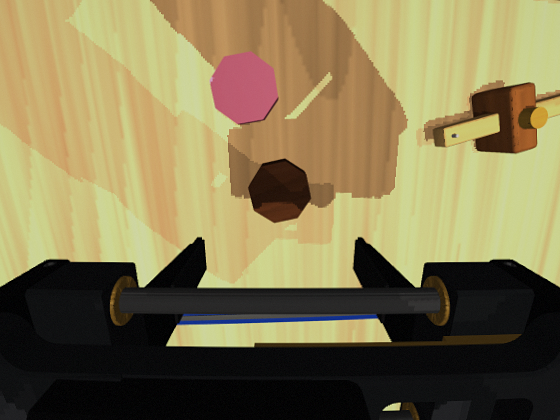

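The picture shows the dark blank at (280,190) with the pink one clear of it. The fit gives a centre of (491, -396) with its flats at about +10°.

Run:
```python
from h import *
y=-np.pi/2+.175
plan([([491,-396,90],y,3),([491,-396,40],y,2)],9.5,50)
```

```text
[[-0.42, 1.83, 0.0],[0.0, -4.1, -0.1],9.5],[[-0.42, 1.83, 0.03],[0.0, -4.1, -0.1],9.5],[[-0.42, 1.83, 0.06],[0.0, -4.1, -0.1],9.5],[[-0.0, 2.5, 0.0],[0.0, -0.0, 0.0],9.5],[[-0.0, 2.5, 0.0],[0.0, -0.0, 0.0],9.5],
```

Call:
{"fn": "apply_moves", "kwargs": {
  "increments": [
    [[-0.42, 1.83, 0], [0, -4.1, -0.1], 9.5],
    [[-0.42, 1.83, 0.03], [0, -4.1, 0], 9.5],
    [[-0.42, 1.83, 0.06], [0, -4.1, 0], 9.5],
    [[0, 1.5, 0], [0, 0, 0], 9.5],
    [[0, 0, 0], [0, 0, 0], 9.5]
  ]
}}

```text
t: 14.12
eef_pos: [492.8, -388.0, 74.8]
tcp_rot: [-1.572, 0.001, -1.383]
ft_force: [0.2, -0.1, 0.1]
opening: 0.999
```

Run:
```python
from h import *
s=st();p=read_camera("wrist"); T=c2w(p,s)
for thr in (85,100):
  f=fit(p,T,[491,-396],0,28,32.47,8,thr,np.radians(np.arange(0,45,1.5))); print(f[0],np.degrees(f[1]),f[2:])
q=R.from_euler("xyz",s["tcp_rot"]); print("offset tool",q.inv().apply(np.array([*f[0],s["eef_pos"][2]])-s["eef_pos"]).round(1))
plan([([*f[0],30],-np.pi/2+f[1]-np.pi/8,2),([*f[0],7],-np.pi/2+f[1]-np.pi/8,2)],9.5,50)
```

```text
t 14.12 pos [ 492.8 -388.    74.8] rot [-1.572e+00  1.000e-03 -1.383e+00] F [ 0.2 -0.1  0.1] op 95.0
[ 491.45544577 -395.49881323] 34.5 (np.float64(0.7447278569993975), array([41, 22, 11]), 3708)
[ 491.46023202 -396.00037086] 31.5 (np.float64(0.9607961399276237), array([41, 22, 11]), 4779)
offset tool [ 7.6 -0.  -2.8]
[[0.36, 2.28, -0.15],[0.0, 0.9, -0.0],9.5],[[0.36, 2.28, -0.14],[0.0, 0.9, -0.0],9.5],[[0.0, 1.15, -0.0],[-0.0, 0.0, -0.0],9.5],[[0.0, 1.15, -0.0],[-0.0, 0.0, -0.0],9.5],[[0.0, 0.0, 0.0],[0.0, 0.0, 0.0],9.5],
```

Call:
{"fn": "apply_moves", "kwargs": {
  "increments": [
    [[0.4, 2.2, -0.15], [0, 0.9, 0], 9.5],
    [[0.35, 2.2, -0.14], [0, 0.9, 0], 9.5],
    [[0, 1.3, 0], [0, 0, 0], 9.5],
    [[0, 0.5, 0], [0, 0, 0], 9.5],
    [[0, 0.1, 0], [0, 0, 0], 9.5]
  ]
}}

```text
t: 14.8
eef_pos: [493.6, -397.5, 15.0]
tcp_rot: [-1.568, -0.005, -1.417]
ft_force: [0.8, -0.3, -0.0]
opening: 1.003
```

Run:
```python
from h import *
s=st()
plan([([491.3,-396,7],-np.pi/2+.16,2)],9.5,50)
```

```text
t 14.8 pos [ 493.6 -397.5   15. ] rot [-1.568 -0.005 -1.417] F [ 0.8 -0.3 -0. ] op 95.4
[[-0.09, 0.4, -0.1],[-0.1, -0.2, 0.1],9.5],[[-0.09, 0.4, -0.1],[-0.1, -0.2, 0.1],9.5],[[0.0, 0.0, 0.0],[0.0, 0.0, 0.0],9.5],[[0.0, 0.0, 0.0],[0.0, 0.0, 0.0],9.5],[[0.0, 0.0, 0.0],[0.0, 0.0, 0.0],9.5],
```

Call:
{"fn": "apply_moves", "kwargs": {
  "increments": [
    [[-0.1, 0.4, -0.1], [0, -0.2, 0.2], 9.5],
    [[-0.06, 0.4, -0.1], [0, 0, 0], 9.5],
    [[0, 0.2, 0], [0, 0, 0], 9.5],
    [[0, 0.1, 0], [0, 0, 0], 9.5],
    [[0, 0, 0], [0, 0, 0], 5]
  ]
}}

```text
t: 15.42
eef_pos: [491.7, -396.4, 4.6]
tcp_rot: [-1.567, -0.002, -1.414]
ft_force: [-0.0, -0.2, -0.5]
opening: 0.942
```

Call:
{"fn": "apply_moves", "kwargs": {
  "increments": [
    [[0, 0, 0], [0, 0, 0], 5],
    [[0, 0, 0], [0, 0, 0], 5],
    [[0, 0, 0], [0, 0, 0], 5],
    [[0, 0, 0], [0, 0, 0], 5],
    [[0, 0, 0], [0, 0, 0], 5]
  ]
}}

```text
t: 16.05
eef_pos: [491.8, -396.5, 4.8]
tcp_rot: [-1.566, -0.003, -1.413]
ft_force: [0.6, -0.4, -0.1]
opening: 0.636
```

Run:
```python
from h import *
y=-np.pi/2-.075
plan([([491,-396,30],-1.413,2),([505,-150,215],y,None),([534,220,215],y,None)],5,57)
```

```text
[[-0.03, -1.26, -0.03],[-0.1, -0.0, 0.1],5],[[-0.03, -1.26, -0.03],[-0.1, -0.0, 0.1],5],[[-4.01, -3.08, 0.87],[-0.0, 2.2, 0.0],5],[[-4.04, -3.08, 0.72],[-0.0, 2.2, 0.0],5],[[-4.07, -3.08, 0.56],[-0.0, 2.2, 0.0],5],
[[-4.09, -3.08, 0.4],[-0.0, 2.2, 0.0],5],[[-4.1, -3.08, 0.24],[-0.0, 2.2, 0.0],5],[[-4.11, -3.08, 0.08],[-0.0, 2.2, 0.0],5],[[-5.3, -0.0, 0.02],[-0.0, 0.0, 0.0],5],[[-5.3, -0.0, 0.02],[-0.0, 0.0, 0.0],5],
[[-5.3, -0.0, 0.02],[-0.0, 0.0, 0.0],5],[[-5.3, -0.0, 0.02],[-0.0, 0.0, 0.0],5],[[-5.3, -0.0, 0.02],[-0.0, 0.0, 0.0],5],[[-5.3, -0.0, 0.02],[-0.0, 0.0, 0.0],5],[[-5.3, -0.0, 0.02],[-0.0, 0.0, 0.0],5],
```

Call:
{"fn": "apply_moves", "kwargs": {
  "increments": [
    [[0, -1.2, 0], [0, 0, 0], 5],
    [[0, -2.0, 0], [0, 0, 0], 5],
    [[-4.0, -3.0, 0.87], [0, 2.2, 0], 5],
    [[-4.0, -3.0, 0.7], [0, 2.2, 0], 5],
    [[-4.0, -3.0, 0.55], [0, 2.2, 0], 5]
  ]
}}

```text
t: 16.68
eef_pos: [497.5, -273.4, 130.8]
tcp_rot: [-1.567, -0.001, -1.536]
ft_force: [0.1, 0.2, -0.8]
opening: 0.628
```

Call:
{"fn": "apply_moves", "kwargs": {
  "increments": [
    [[-4.1, -3.0, 0.4], [0, 2.2, 0], 5],
    [[-4.1, -3.0, 0.24], [0, 2.2, 0], 5],
    [[-4.1, -3.0, 0.08], [0, 2.2, 0], 5],
    [[-5.3, 0, 0], [0, 0, 0], 5],
    [[-5.3, 0, 0], [0, 0, 0], 5]
  ]
}}

```text
t: 17.3
eef_pos: [513.8, -38.1, 230.4]
tcp_rot: [-1.558, -0.003, -1.658]
ft_force: [0.2, 0.2, -0.7]
opening: 0.632
```

Run:
```python
from h import *
st();y=-np.pi/2-.075
plan([([534,220,210],y,None)],5,52)
```

```text
t 17.3 pos [513.8 -38.1 230.4] rot [-1.558 -0.003 -1.658] F [ 0.2  0.2 -0.7] op 60.1
[[-5.18, 0.39, -0.05],[-0.1, -0.1, 0.0],5],[[-5.18, 0.4, -0.04],[-0.1, -0.1, 0.0],5],[[-5.18, 0.4, -0.02],[-0.1, -0.1, 0.0],5],[[-5.18, 0.4, -0.01],[-0.1, -0.1, 0.0],5],[[-5.18, 0.41, 0.0],[-0.1, -0.1, 0.0],5],
```

Call:
{"fn": "apply_moves", "kwargs": {
  "increments": [
    [[-5.2, 0.4, -0.05], [-0.5, -0.5, 0], 5],
    [[-5.2, 0.4, -0.04], [0, 0, 0], 5],
    [[-5.2, 0.4, -0.02], [0, 0, 0], 5],
    [[-5.2, 0.4, 0], [0, 0, 0], 5],
    [[-3, 0, 0], [0, 0, 0], 5]
  ]
}}

```text
t: 17.92
eef_pos: [530.7, 208.5, 218.3]
tcp_rot: [-1.561, -0.002, -1.647]
ft_force: [-0.1, -0.4, -0.4]
opening: 0.629
```

Run:
```python
from h import *
s=st();y=-np.pi/2-.075
p=read_camera("wrist");T=c2w(p,s);z=s["eef_pos"][2]-4.8
f=fit(p,T,s["eef_pos"][:2],z,28,32.47,8,100,np.radians(np.arange(13,24,1))); print(f[0],np.degrees(f[1]),f[2:])
q=R.from_euler("xyz",s["tcp_rot"]); print("offset tool",q.inv().apply(np.array([*f[0],s["eef_pos"][2]])-s["eef_pos"]).round(1))
for r in nets.mark_of(p,"pin_tip")[:2]: print((T[:3,:3]@np.array(r["point"])+T[:3,3]).round(1),r["confidence"])
save(p,"w7.png")
plan([([537,258,190],y,None)],5,40)
```

```text
t 17.93 pos [530.7 208.5 218.3] rot [-1.561 -0.002 -1.647] F [-0.1 -0.4 -0.4] op 59.8
[530.45955447 207.47813002] 18.0 (np.float64(0.5719519175729822), array([51, 27, 13]), 17461)
offset tool [ 1.   0.  -0.2]
[537.4 265.1 165.1] 0.64
[[-2.48, 1.42, 0.11],[-0.3, 0.0, 0.1],5],[[-2.48, 1.42, 0.11],[-0.3, 0.0, 0.1],5],[[0.0, 0.0, 0.0],[0.0, 0.0, 0.0],5],[[0.0, 0.0, 0.0],[0.0, 0.0, 0.0],5],[[0.0, 0.0, 0.0],[0.0, 0.0, 0.0],5],
```

View pics/w7.png

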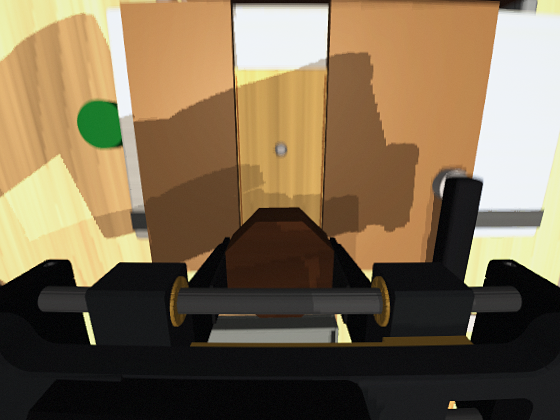

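Run:
```python
from h import *
s=st();p=read_camera("wrist");T=c2w(p,s);print(p["cx"],p["cy"])
g=p["img"][139:160,270:292].astype(int); m=(g.max(2)-g.min(2)<45).astype(np.uint8)
n,l,stt,c=cv2.connectedComponentsWithStats(m); i=1+stt[1:,4].argmax(); u=c[i]+[270,139]; print(stt[1:],u)
q=R.from_euler("xyz",s["tcp_rot"])
for zz,uv in((161,u),(s["eef_pos"][2]+23.2,[281,208]),(s["eef_pos"][2]+23.2,[261.5,208]),(s["eef_pos"][2]+23.2,[300.5,208])):
    P=px2w(p,uv,zz,T)[0]; print(P.round(1),"tool",q.inv().apply(P-s["eef_pos"]).round(1))
```

```text
t 18.02 pos [530.9 208.8 218.4] rot [-1.561 -0.002 -1.646] F [ 0.  -0.7 -0.5] op 60.0
279.28623239139813 210.2751276345786
[[  5   7  12  13 121]] [280.54545455 152.37190083]
[537.2 267.9 161. ] tool [-59.5  57.3   1.3]
[534.7 246.1 241.6] tool [-37.5 -23.3   1.3]
[524.5 246.9 241.6] tool [-37.5 -23.4  -8.9]
[544.9 245.3 241.6] tool [-37.5 -23.2  11.5]
```

The blank is held square by its flats, and the pin is visible ahead at (280.5,152.4). Now I'll hover at the off-centre position.

Run:
```python
from h import *
st();y=-np.pi/2-.075
plan([([536.1,258,195],y,2),([536.1,258.,175],y,2)],5,40)
```

```text
t 18.07 pos [530.8 207.2 218.3] rot [-1.561 -0.002 -1.646] F [-0.6 -0.3 -0. ] op 60.1
[[-2.55, 1.16, 0.06],[-0.3, -0.0, 0.1],5],[[-2.55, 1.16, 0.07],[-0.3, -0.0, 0.1],5],[[0.0, 1.0, -0.0],[-0.0, 0.0, 0.0],5],[[0.0, 1.0, -0.0],[-0.0, 0.0, 0.0],5],[[0.0, 0.0, 0.0],[0.0, 0.0, 0.0],5],
```

Call:
{"fn": "apply_moves", "kwargs": {
  "increments": [
    [[-2.5, 1.1, 0.06], [-0.3, 0, 0.1], 5],
    [[-2.2, 1.1, 0.06], [0, 0, 0], 5],
    [[0, 0.8, 0], [0, 0, 0], 5],
    [[0, 0.5, 0], [0, 0, 0], 5],
    [[0, 0, 0], [0, 0, 0], 5]
  ]
}}

```text
t: 18.7
eef_pos: [536.1, 251.5, 183.1]
tcp_rot: [-1.565, -0.001, -1.649]
ft_force: [-0.2, 0.4, -0.3]
opening: 0.63
```

Run:
```python
from h import *
print(np.array([np.r_[(lambda s:(s["eef_pos"],s["tcp_rot"]*1000))(readout.state())] .ravel() for _ in range(3)]).round(1))
for _ in range(6):
    p=read_camera("wrist"); st()
y=-np.pi/2-.075
plan([([536.1,258,170],y,1)],5,40)
```

```text
[[ 5.3610e+02  2.5150e+02  1.8310e+02 -1.5653e+03 -1.4000e+00 -1.6493e+03]
 [ 5.3610e+02  2.5150e+02  1.8310e+02 -1.5653e+03 -1.4000e+00 -1.6493e+03]
 [ 5.3610e+02  2.5150e+02  1.8310e+02 -1.5653e+03 -1.4000e+00 -1.6493e+03]]
t 18.75 pos [536.2 251.5 183.3] rot [-1.565e+00 -1.000e-03 -1.649e+00] F [ 0.7  0.5 -0.2] op 59.5
t 18.8 pos [536.3 251.6 183.6] rot [-1.565e+00 -1.000e-03 -1.649e+00] F [ 0.8  0.1 -0.9] op 59.8
t 18.85 pos [536.4 251.8 183.7] rot [-1.564e+00 -1.000e-03 -1.649e+00] F [-0.4  0.5 -1.3] op 59.7
t 18.9 pos [536.4 251.9 183.7] rot [-1.564e+00 -1.000e-03 -1.649e+00] F [ 0.3  0.8 -1.6] op 59.7
t 18.95 pos [536.4 252.  183.7] rot [-1.564e+00 -1.000e-03 -1.649e+00] F [-0.3 -0.8 -1.8] op 59.9
t 19.0 pos [536.4 252.  183.7] rot [-1.564e+00 -1.000e-03 -1.649e+00] F [ 0.3  0.4 -0.7] op 60.0
[[-0.59, 1.37, -0.08],[-0.4, -0.2, 0.0],5],[[0.0, 0.0, 0.0],[0.0, 0.0, 0.0],5],[[0.0, 0.0, 0.0],[0.0, 0.0, 0.0],5],[[0.0, 0.0, 0.0],[0.0, 0.0, 0.0],5],[[0.0, 0.0, 0.0],[0.0, 0.0, 0.0],5],
```

Call:
{"fn": "apply_moves", "kwargs": {
  "increments": [
    [[-0.6, 0.5, -0.06], [0, -0.2, 0], 5],
    [[0, 0.5, 0], [0, 0, 0], 5],
    [[0, 0.3, 0], [0, 0, 0], 5],
    [[0, 0.1, 0], [0, 0, 0], 5],
    [[0, 0, 0], [0, 0, 0], 5]
  ]
}}

```text
t: 19.62
eef_pos: [536.2, 258.6, 168.6]
tcp_rot: [-1.564, -0.001, -1.645]
ft_force: [0.8, 0.3, -0.9]
opening: 0.632
```

Call:
{"fn": "apply_moves", "kwargs": {
  "increments": [
    [[0, 0.1, 0], [0, 0, 0], 5],
    [[0, 0.1, 0], [0, 0, 0], 5],
    [[0, 0.1, 0], [0, 0, 0], 5],
    [[0, 0, 0], [0, 0, 0], 5],
    [[0, 0, 0], [0, 0, 0], 5]
  ]
}}

```text
t: 20.25
eef_pos: [536.4, 258.5, 165.8]
tcp_rot: [-1.564, -0.001, -1.645]
ft_force: [0.1, 0.3, -0.1]
opening: 0.63
```

Call:
{"fn": "apply_moves", "kwargs": {
  "increments": [
    [[0, 0.1, 0], [0, 0, 0], 5],
    [[0, 0.05, 0], [0, 0, 0], 5],
    [[0, 0.05, 0], [0, 0, 0], 5],
    [[0, 0.05, 0], [0, 0, 0], 5],
    [[0, 0.05, 0], [0, 0, 0], 5]
  ]
}}

```text
t: 20.88
eef_pos: [536.4, 258.5, 165.5]
tcp_rot: [-1.562, 0.0, -1.645]
ft_force: [-2.6, -1.3, 6.7]
opening: 0.629
```

Call:
{"fn": "apply_moves", "kwargs": {
  "increments": [
    [[0, 0.03, 0], [0, 0, 0], 5],
    [[-0.15, 0.03, 0], [0, 0, 0], 5],
    [[-0.15, 0.03, 0], [0, 0, 0], 5],
    [[-0.12, 0.03, 0], [0, 0, 0], 5],
    [[-0.12, 0.03, 0], [0, 0, 0], 5]
  ]
}}

```text
t: 21.5
eef_pos: [537.6, 263.2, 165.3]
tcp_rot: [-1.559, -0.001, -1.645]
ft_force: [-0.6, -3.4, 5.0]
opening: 0.629
```

Call:
{"fn": "apply_moves", "kwargs": {
  "increments": [
    [[-0.12, 0.03, -0.04], [-0.15, 0, 0], 5],
    [[-0.12, 0.03, -0.04], [-0.15, 0, 0], 5],
    [[-0.1, 0.03, 0], [0, 0, 0], 5],
    [[-0.1, 0.03, 0], [0, 0, 0], 5],
    [[0, 0.03, 0], [0, 0, 0], 5]
  ]
}}

```text
t: 22.12
eef_pos: [537.0, 268.4, 162.5]
tcp_rot: [-1.566, -0.001, -1.645]
ft_force: [-0.4, -1.1, -0.1]
opening: 0.632
```

The wrist force has gone to zero and the tool has sunk 3 mm at the expected centre, so the hole is over the pin. Now I'll press it down.

Call:
{"fn": "apply_moves", "kwargs": {
  "increments": [
    [[0, 0.1, 0], [0, 0, 0], 5],
    [[0, 0.1, 0], [0, 0, 0], 5],
    [[0, 0.1, 0], [0, 0, 0], 5],
    [[0, 0.1, 0], [0, 0, 0], 5],
    [[0, 0.1, 0], [0, 0, 0], 5]
  ]
}}

```text
t: 22.75
eef_pos: [537.0, 268.3, 157.2]
tcp_rot: [-1.566, -0.001, -1.645]
ft_force: [-0.3, 0.1, -0.8]
opening: 0.63
```

Call:
{"fn": "apply_moves", "kwargs": {
  "increments": [
    [[0, 0.1, 0], [0, 0, 0], 5],
    [[0, 0.07, 0], [0, 0, 0], 5],
    [[0, 0.07, 0], [0, 0, 0], 5],
    [[0, 0.07, 0], [0, 0, 0], 5],
    [[0, 0.07, 0], [0, 0, 0], 5]
  ]
}}

```text
t: 23.38
eef_pos: [537.0, 268.3, 156.8]
tcp_rot: [-1.564, -0.0, -1.645]
ft_force: [-2.2, -1.8, 6.2]
opening: 0.629
```

Call:
{"fn": "apply_moves", "kwargs": {
  "increments": [
    [[0, 0.08, 0], [0, 0, 0], 5],
    [[0, 0.1, 0], [0, 0, 0], 5],
    [[0, 0.12, 0], [0, 0, 0], 5],
    [[0, 0.14, 0], [0, 0, 0], 5],
    [[0, 0.15, 0], [0, 0, 0], 5]
  ]
}}

```text
t: 24.0
eef_pos: [537.0, 268.4, 156.8]
tcp_rot: [-1.561, 0.001, -1.644]
ft_force: [-3.7, -2.0, 14.9]
opening: 0.631
```

Run:
```python
from h import *
for _ in range(5):
    p=read_camera("scene"); st()
p=read_camera("scene");T=c2w(p)
for th in ["sanded_disc","blank","try_square","marking_gauge","sanding_block"]:
  for r in nets.mark_of(p,th)[:3]: print(th,(T[:3,:3]@np.array(r["point"])+T[:3,3]).round(1),r["confidence"])
save(p,"s8.png",1.4)
```

```text
t 24.05 pos [537.  268.3 156.8] rot [-1.561e+00  1.000e-03 -1.644e+00] F [-3.9 -2.  14. ] op 59.8
t 24.1 pos [537.  268.3 156.8] rot [-1.561e+00  1.000e-03 -1.644e+00] F [-3.7 -2.6 14.3] op 59.9
t 24.15 pos [537.  268.3 156.8] rot [-1.561e+00  1.000e-03 -1.644e+00] F [-4.3 -1.9 14.7] op 60.0
t 24.2 pos [537.  268.3 156.8] rot [-1.561e+00  1.000e-03 -1.644e+00] F [-4.9 -1.5 14. ] op 60.0
t 24.25 pos [537.  268.3 156.8] rot [-1.561e+00  1.000e-03 -1.644e+00] F [-4.3 -2.6 14.6] op 59.9
sanded_disc [452.6  90.    2.5] 0.88
sanded_disc [495.3 -94.5   6.5] 0.62
sanded_disc [ 740.7 -185.4    2.6] 0.31
blank [538.1 267.8 151.7] 0.7
blank [ 463.8 -295.9    4.8] 0.61
try_square [718.9   3.5   4.3] 0.6
marking_gauge [ 7.385e+02 -3.297e+02  7.000e-01] 0.73
sanding_block [ 740.2 -184.9    1.7] 0.55
```

View pics/s8.png

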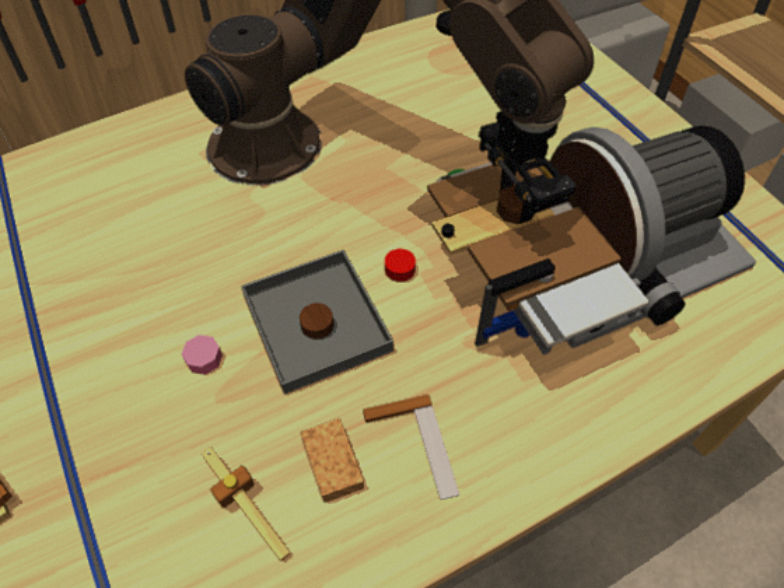

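The disc lies flat in the tray at (316,320). The blank is on the slide under the gripper at (513,206), and the bystanders haven't moved. The push is steady at about 14 N.

```bash
python3 -c "
from cell import env
print(env.job_done())"
```

```text
the job is handed in; nothing more can be done
None
```

The job is handed in: the finished disc is in the tray and the blank is on the pin, held down flat on the slide. The hand-in gives no verdict, so the results below come from my own checks. It took about 24 s of the 67 s allowed.

**What I did**
- **Finished disc:** I lifted it off the pin and lowered it into the tray. I let go only once it was about at floor height; no contact force showed before release.
- **Blank:** I gripped it by two flats and lowered it onto the pin tip about 9 mm off-centre, with contact at 6.7 N. I then slid it along the slide until the hole dropped over the pin: the tool sank 3 mm and the upward force went to zero. Last, I pressed it down.

**Last checks**
- **Seating:** the tool height of 156.8 mm is exactly what a fully seated blank should give. The network puts the blank's underside at (538, 268, 152), in line with the pin.
- **Push:** it held steady at 14–15 N for 0.25 s before hand-in, with the gripper still at 60 mm on the blank. A side force of 4–5 N remained, probably the hole rubbing against the pin.
- **Disc and bystanders:** the disc lies flat near the middle of the tray at about (495, -94), and the try square, marking gauge and sanding block are where they started.

**What disagreed or is unconfirmed**
- Camera and gripper estimates of the pin's sideways position differed by about 1–2 mm. I aimed between them and the hole still caught.
- The outline fit gave poor matches for the disc in the tray and the blank in the gripper, so I used the network and the picture there.
- I did not measure step 3 directly (the blank still riding on the pin within 4 mm). I inferred it from the 5 N of contact force just before the hole dropped.

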